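# Shift the board-test jig's gated lever into the third slot

### The job

The circuit board on the test jig is ready for its test. With a fingertip or the outside of the fingers, push the jig's blue-knobbed lever (it stands somewhere in the left-hand side of the H-shaped gate) to the middle, across to the right, then forward into the third slot, the one marked green at the far right, until it is fully home; do not let it go into the fourth slot, marked red, and do not force it against the gate. Leave it there with the hand clear, and leave the board and everything else on the bench where they are.

Things in the scene. Friction and masses are not known exactly. Their poses are not given: they have to be found in the camera images.
- jig: The test jig, fixed to the bench: grey box 170 mm (x) by 150 mm (y) by 100 mm high with an aluminium top plate, and beyond it (x 85 to 255 mm) a 45 mm high deck carrying the circuit board. Origin on the bench under the centre of the gate. x = forward (towards the deck), y = left, z up. It stands turned up to 0.35 rad from the robot's axes.
- gate (a point): Centre of the H gate on the top face of the plate, 100 mm above the bench; axes as the jig's. Two slots along x at y = +18 (left) and -18 mm (right), 14 mm wide, reach 27 mm either way; a 15 mm wide cross channel along y joins them here. Tiles on the plate mark the slot ends: 1 left forward white, 2 left back yellow, 3 right forward green, 4 right back red.
- knob: The lever: blue ball, 40 mm diameter, on a 10 mm steel rod; origin at the ball's centre, z up along the rod. Upright it is 190 mm above the bench, in the slot ends about 178; it travels 46 mm forward or back and 41 mm left or right of upright. Hard gate edges block it except along slots and channel. 2 to 5 N at the knob moves it; it stays where left (no spring).
- pivot (a point): The point about which the lever tilts, inside the jig under the centre of the gate: 70 mm below the plate's top face, 30 mm above the bench, 160 mm from the centre of the ball.
- stick (a joint): Fore-and-aft tilt of the lever, rad: + is forward (gate +x). 0 = in the cross channel (crossing is free within about +-0.035), +0.29 = forward end of a slot, -0.29 = back end.
- gimbal (a joint): Sideways tilt of the lever, rad: + is to the right (gate -y). -0.262 = left-hand column (slots 1 and 2), +0.262 = right-hand column (slots 3 and 4). At the start it is in the left-hand column.
- board: Loose green circuit board, 120 by 110 by 2 mm with parts up to 16 mm high, lying in the nest on the jig's deck; origin at the centre of its underside. Leave alone.
- adaptor_left: Loose brass and steel connector adaptor, 22 mm diameter, 38 mm high, standing on the bench to the left of the jig; origin at the centre of its foot. Leave alone.
- adaptor_right: The same kind of adaptor, standing to the right of the jig. Leave alone.
- mouse: Black computer mouse, 105 by 58 by 33 mm, on the bench on the right; origin at the centre of its underside. Leave alone.
- meter: Yellow hand multimeter lying on the bench on the right, 170 by 85 by 46 mm; origin at the centre of its underside. Leave alone.
- mug: Blue mug, 80 mm diameter, 92 mm high, on the bench on the left; origin at the centre of its foot. Leave alone.
- jar: Amber jar of small screws, 60 mm diameter, 75 mm high, on the bench on the left; origin at the centre of its foot. Leave alone.

How it is judged:
By the outcome, as a careful person would: the job done as asked, in the order asked, and still so for the second after the job is handed in, with the robot touching nothing.
It also fails if it takes over 58 s, if anything falls off the work surface, if the arm or the gripper's body presses on something with over 40 N, if the wrist force passes 120 N, or if a joint passes its speed limit or range.

### The arm

A 6-joint arm with a two-finger parallel gripper is mounted at the origin on the work surface. World frame = base frame: x ahead of the robot, y to its left, z up, the work surface at z = 0. Lengths are in m, angles in rad, forces in N, time in s.
With the tool pointing down it reaches from about 0.375 to 0.9 m from the base axis. Payload 3.1 kg.
Tool frame: the origin (TCP) lies midway between the tips of the shut fingers; the grasp point (between the pads) lies 19 mm behind it (manip.grasp_offset is the distance from the TCP to the grasp point, in m); z points along the fingers, y is the line along which they close (so a half turn about z gives the same grasp; the last joint's range is limited). The gripper opens to 85 mm and grips with 20 to 120 N. Pads are 22 mm wide; open, the fingers measure 114 mm over their backs; the gripper's body (76 mm by 85 mm) begins 54 mm behind the grasp point. The pads swing forward as they close: fully open they stand 13 mm farther back than shut.
Start: joints at [1.006, 0.527, 1.433, -0, 1.181, -0.178], TCP at [0.236, 0.579, 0.231] pointing down, gripper open.
Joint ranges: [-3.08, 3.08], [-0.75, 2.2], [0.22, 2.44], [-1.43, 4.57], [0, 2.65], [-2.85, 2.85]. Speed limits (rad/s): [2.79, 2.79, 3.14, 3.14, 3.14, 3.14].

### API

Orientations are given as a unit quaternion [x, y, z, w].
In Python, from station import sensors, cams, order, manip gives the robot as it stands.
- The arm moves only by the tool move_arm, never from a script. Its argument "targets" is a list of rows, each an object of numbers: "dx", "dy", "dz": the shift along the world's x, y, z normalised to -1 to 1, where 1 is 25 mm; "rx", "ry", "rz": the turn, a rotation vector about the world's x, y, z normalised to -1 to 1, where 1 is 30 degrees. A call has exactly 10 rows; each row shifts and turns the commanded pose from where the row before left it; what a row does not reach is not made up. A row lasts 1/8 s, in which the tool goes at most 62.5 mm and 10.7 degrees, less where a joint would pass 70% of its speed; a pose out of reach is approached as far as the arm can. A call with a number of a shift or a turn outside -1 to 1 is refused whole. A call with a gripper value outside its range is refused whole. "claw" is the opening in per cent of the stroke, from 0 (shut) to 100 (fully open), set as the call begins (left out, the last holds). The fingers move at their own pace and stop on an object; "newtons" is the grip in N (left out, the last holds). Time passes only in rows, so rows that do not move let the fingers close, or fill a call up. It gives the time, the measured TCP pose, the force, the opening and the grip force at its end, in the units of the state.
- sensors.sense(): the state, without advancing time (a new reading comes with each control period).
- cams.snapshot(name): name is "side" or "top" or "wrist"; returns the picture (384x512x3 uint8, red, green, blue); there is no depth.
- cams.camera_model(name): a dict with "fx", "fy", "cx", "cy" (pixels), "extrinsics" (4x4, takes a point from world to camera coordinates). Camera axes: x right, y down, z forward; pixel columns grow to the right and rows downward; lengths in m; the calibration is good to about 2 mm. A picture is of the moment at which its call begins: read the wrist's pose just before it. camera_model takes no time and is no camera call; for the wrist camera it gives the pose at the moment of the call.
- order.sign_off(): hands the job in; it is judged then, once.
The state is a dict: "t": time; "q": joint angles; "qd": joint speeds; "tau": joint torques, N m; "tcp_pos": TCP position; "tool_rot": TCP orientation; "force": force on the tool from outside, world axes, zero at the start; "ft_torque": the same for the moment, N m; "finger_gap": opening from 0.0 (shut) to 1.0 (fully open); "gripper_force": force on a finger pad.
Only numpy, scipy, OpenCV 4.12 (cv2) and the standard library are available. Lean on these libraries where they do the work, as an engineer would, in place of code of your own. Each camera call takes 0.05 s, during which the arm holds its last target. There are 200 camera calls.

## Working session

There is one attempt and no reset: what is moved stays moved. The work goes in short steps, Python scripts to look and compute and a tool call to move; the robot and the scene stay as the last step left them, time stands still between calls to the robot, and variables do not carry over. Pictures are saved under pics/ and viewed, at most 10 in all, crops included, and the job is handed in when it is done.

Besides the shell and the picture viewer there is one more tool, called after "Call:" as a command line: name --argument value ..., lists and objects as JSON in quotes. move_arm: Moves the arm, as the interface text tells. Scaled input: -1 to 1 covers 25 mm each way for a shift and 30 degrees each way for a turn. Its arguments: {"type":"object","properties":{"targets":{"type":"array"},"claw":{"type":"number"},"newtons":{"type":"number"}},"required":["targets"]}

```bash
mkdir -p pics; cat > h.py <<'E'
import numpy as np, cv2
from station import sensors, cams, order, manip
def ray(m,u,v):
    E=np.array(m["extrinsics"]);R,t=E[:3,:3],E[:3,3]
    d=R.T@np.array([(u-m["cx"])/m["fx"],(v-m["cy"])/m["fy"],1]);return -R.T@t,d/np.linalg.norm(d)
def plane(m,u,v,z):
    o,d=ray(m,u,v);return o+d*(z-o[2])/d[2]
def tri(rs):
    A=sum(np.eye(3)-np.outer(d,d) for o,d in rs);b=sum((np.eye(3)-np.outer(d,d))@o for o,d in rs)
    return np.linalg.solve(A,b)
def blobs(im,lo,hi,amin=40):
    hsv=cv2.cvtColor(im,cv2.COLOR_RGB2HSV);k=cv2.inRange(hsv,np.array(lo),np.array(hi))
    n,_,s,c=cv2.connectedComponentsWithStats(k)
    return [(c[i].round(1).tolist(),s[i].tolist()) for i in range(1,n) if s[i][4]>amin]
E
python3 - <<'E'
from h import *
ims=[]
for n in("side","top"):
    im=cams.snapshot(n);cv2.imwrite(f"pics/{n}0.png",im[:,:,::-1]);ims.append(im);np.save(n+".npy",im)
    m=cams.camera_model(n);print(n,ray(m,256,192))
    print("blue",blobs(im,(100,120,50),(130,255,255)));print("green",blobs(im,(45,120,60),(85,255,255)));print("yel",blobs(im,(22,120,100),(34,255,255)));print("red",blobs(im,(0,150,80),(8,255,255)))
E
```

```text
side (array([ 0.42219216, -0.73805615,  0.87353845]), array([ 0.17495265,  0.7138729 , -0.67806862]))
blue [([104.2, 70.4], [98, 59, 14, 25, 194]), ([67.0, 96.0], [54, 89, 26, 15, 269]), ([308.4, 145.5], [296, 133, 25, 32, 481]), ([239.2, 209.0], [189, 170, 113, 106, 2709]), ([301.0, 193.2], [292, 179, 22, 27, 133]), ([193.4, 247.3], [188, 240, 13, 17, 57]), ([216.7, 286.7], [199, 267, 33, 38, 298]), ([277.8, 293.7], [269, 285, 15, 20, 55]), ([310.2, 290.2], [303, 286, 15, 10, 53]), ([332.9, 299.8], [316, 286, 39, 36, 318]), ([368.0, 305.8], [362, 300, 12, 13, 44]), ([346.7, 308.7], [338, 304, 18, 11, 45])]
green [([317.2, 256.3], [298, 239, 43, 31, 754])]
yel [([87.0, 62.0], [77, 60, 20, 6, 72]), ([85.5, 75.8], [74, 69, 25, 16, 127]), ([478.1, 111.1], [475, 103, 7, 16, 43]), ([428.1, 277.2], [332, 134, 169, 250, 784]), ([227.7, 367.9], [175, 342, 81, 42, 386])]
red [([62.6, 64.2], [55, 62, 16, 6, 43]), ([58.7, 77.1], [47, 67, 26, 18, 143])]
top (array([ 0.28257496, -0.00376056,  1.74404301]), array([ 0.17939686,  0.0119952 , -0.98370366]))
blue [([204.3, 175.6], [137, 94, 152, 176, 15745]), ([347.1, 168.0], [290, 118, 87, 121, 5114]), ([285.3, 176.3], [280, 171, 11, 12, 102]), ([129.7, 192.9], [123, 184, 15, 18, 186]), ([476.3, 322.6], [448, 285, 57, 71, 1937])]
green [([472.7, 102.5], [462, 87, 23, 32, 366]), ([505.1, 102.0], [496, 89, 16, 28, 252]), ([304.3, 148.0], [287, 129, 36, 37, 780])]
yel [([317.1, 72.8], [131, 68, 370, 10, 1061]), ([38.6, 77.7], [0, 76, 80, 5, 218]), ([378.5, 241.0], [363, 215, 37, 51, 279])]
red []
```

```bash
python3 -c "
import cv2,numpy as np
a=cv2.imread('pics/side0.png');b=cv2.imread('pics/top0.png')
cv2.imwrite('pics/both0.png',cv2.resize(np.vstack([a,b]),(400,600)))"
```

```text
(no output)
```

View pics/top0.png

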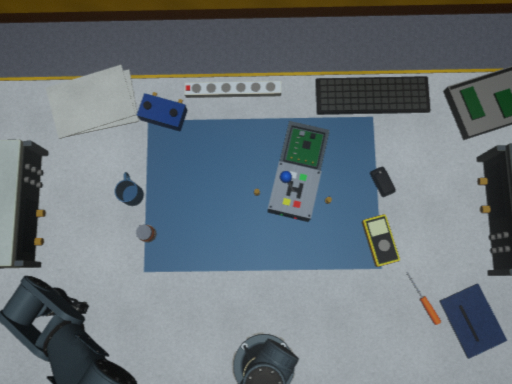

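View pics/side0.png

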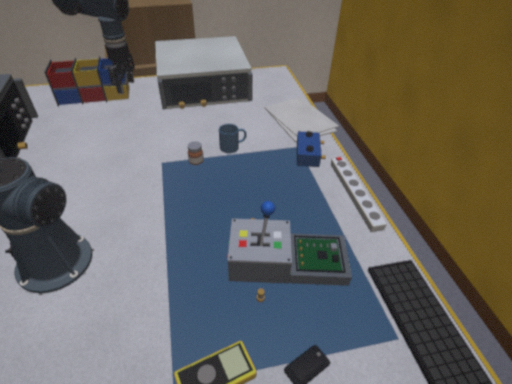

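The top view shows the knob at about (286,176), with tiles yellow (287,201), red (297,204) and green (303,177). In the side view the knob is at about (268,208), the tiles at (243,233), (242,244) and (277,244). The lever seems to be left-forward, in slot 1.

```bash
python3 - <<'E'
from h import *
def crop(n,x0,y0,x1,y1,lo,hi,amin=8):
    im=np.load(n+".npy")[y0:y1,x0:x1]
    return [((c[0]+x0,c[1]+y0),s[4]) for c,s in blobs(im,lo,hi,amin)]
B={"top":(260,165,330,222),"side":(225,195,292,262)}
P={}
for n in B:
    for c,lo,hi in(("blue",(105,150,90),(125,255,255)),("green",(45,120,60),(75,255,255)),("yel",(22,120,100),(34,255,255)),("red",(0,150,80),(8,255,255)),("red2",(170,120,80),(180,255,255)),("white",(0,0,215),(180,40,255))):
        r=crop(n,*B[n],lo,hi);P[n,c]=r;print(n,c,r)
mt,ms=cams.camera_model("top"),cams.camera_model("side")
for n,m in(("top",mt),("side",ms)):
    for c in("green","yel","red","red2","white"):
        for p,a in P[n,c]: print(n,c,plane(m,*p,.1).round(4),a)
k=[max(P[n,"blue"],key=lambda r:r[1])[0] for n in("top","side")]
r=[ray(mt,*k[0]),ray(ms,*k[1])];print("knob",tri(r),plane(mt,*k[0],.178),plane(ms,*k[1],.178))
im=np.vstack([cv2.resize(np.load(n+".npy")[y0:y1,x0:x1],(400,300),interpolation=cv2.INTER_CUBIC) for n,(x0,y0,x1,y1) in B.items()])
cv2.imwrite("pics/crop.png",im[:,:,::-1])
E
```

```text
top blue [((285.4, 176.2), 94)]
top green [((302.7, 176.8), 39)]
top yel [((286.1, 201.2), 39)]
top red [((296.4, 203.7), 30)]
top red2 []
top white []
side blue [((267.6, 206.7), 139)]
side green [((277.0, 244.4), 35)]
side yel [((243.1, 233.1), 34)]
side red [((242.1, 243.4), 21)]
side red2 [((242.0, 243.5), 20)]
side white []
top green [ 0.6329 -0.1449  0.1   ] 39
top yel [ 0.5489 -0.0858  0.1   ] 39
top red [ 0.5398 -0.1206  0.1   ] 30
side green [ 0.6319 -0.1426  0.1   ] 35
side yel [ 0.5484 -0.0839  0.1   ] 34
side red [ 0.5385 -0.1199  0.1   ] 21
side red2 [ 0.5381 -0.1202  0.1   ] 20
knob [ 0.61666559 -0.08106155  0.18950902] [ 0.61924317 -0.08164174  0.178     ] [ 0.61983106 -0.07002159  0.178     ]
```

View pics/crop.png

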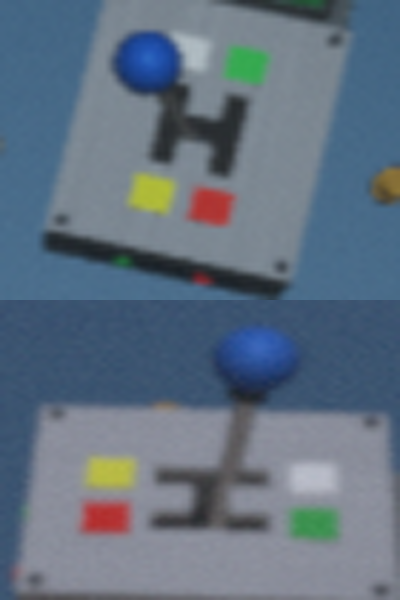

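```bash
python3 - <<'E'
from h import *
from scipy.spatial.transform import Rotation as R
s=sensors.sense();print(s["tcp_pos"],R.from_quat(s["tool_rot"]).as_matrix().round(3),s["finger_gap"],s["t"],s["force"],manip.grasp_offset)
M=R.from_quat(s["tool_rot"]).as_matrix();print("tool y yaw",np.arctan2(M[1,1],M[0,1]))
E
```

```text
[0.23537844 0.57829801 0.23044812] [[-0.926  0.377 -0.001]
 [ 0.377  0.926 -0.002]
 [ 0.    -0.002 -1.   ]] 1.002333500280935 0.1 [-0.76635393  0.43799462  0.2750348 ] 0.0187
tool y yaw 1.1839793941264167
```

Call:
move_arm --targets '[{"dx": 0.57, "dy": -0.9, "dz": 0.1, "rz": 0.026}, {"dx": 0.57, "dy": -0.9, "dz": 0.1, "rz": 0.026}, {"dx": 0.57, "dy": -0.9, "dz": 0.1, "rz": 0.026}, {"dx": 0.57, "dy": -0.9, "dz": 0.1, "rz": 0.026}, {"dx": 0.57, "dy": -0.9, "dz": 0.1, "rz": 0.026}, {"dx": 0.57, "dy": -0.9, "dz": 0.1, "rz": 0.026}, {"dx": 0.57, "dy": -0.9, "dz": 0.1, "rz": 0.026}, {"dx": 0.57, "dy": -0.9, "dz": 0.1, "rz": 0.026}, {"dx": 0.57, "dy": -0.9, "dz": 0.1, "rz": 0.026}, {"dx": 0.57, "dy": -0.9, "dz": 0.1, "rz": 0.026}]' --claw 0 --newtons 20

```text
schema error: expected keys dx, dy, dz, rx, ry, rz
```

Call:
move_arm --targets '[{"dx": 0.57, "dy": -0.9}, {"dx": 0.57, "dy": -0.9}, {"dx": 0.57, "dy": -0.9}, {"dx": 0.57, "dy": -0.9}, {"dx": 0.57, "dy": -0.9}, {"dx": 0.57, "dy": -0.9}, {"dx": 0.57, "dy": -0.9}, {"dx": 0.57, "dy": -0.9}, {"dx": 0.57, "dy": -0.9}, {"dx": 0.57, "dy": -0.9}]'

```text
schema error: expected keys dx, dy, dz, rx, ry, rz
```

Call:
move_arm --targets '[{"dx": 0.57, "dy": -0.7}, {"dx": 0.57, "dy": -0.7}, {"dx": 0.57, "dy": -0.7}, {"dx": 0.57, "dy": -0.7}, {"dx": 0.57, "dy": -0.7}, {"dx": 0.5, "dy": -0.5}, {"dx": 0.4, "dy": -0.4}, {}, {}, {}]'

```text
schema error: expected keys dx, dy, dz, rx, ry, rz
```

All six keys are needed in every row.

Call:
move_arm --targets '[{"dx": 0.57, "dy": -0.9, "dz": 0.1, "rx": 0, "ry": 0, "rz": 0.026}, {"dx": 0.57, "dy": -0.9, "dz": 0.1, "rx": 0, "ry": 0, "rz": 0.026}, {"dx": 0.57, "dy": -0.9, "dz": 0.1, "rx": 0, "ry": 0, "rz": 0.026}, {"dx": 0.57, "dy": -0.9, "dz": 0.1, "rx": 0, "ry": 0, "rz": 0.026}, {"dx": 0.57, "dy": -0.9, "dz": 0.1, "rx": 0, "ry": 0, "rz": 0.026}, {"dx": 0.57, "dy": -0.9, "dz": 0.1, "rx": 0, "ry": 0, "rz": 0.026}, {"dx": 0.57, "dy": -0.9, "dz": 0.1, "rx": 0, "ry": 0, "rz": 0.026}, {"dx": 0.57, "dy": -0.9, "dz": 0.1, "rx": 0, "ry": 0, "rz": 0.026}, {"dx": 0.57, "dy": -0.9, "dz": 0.1, "rx": 0, "ry": 0, "rz": 0.026}, {"dx": 0.57, "dy": -0.9, "dz": 0.1, "rx": 0, "ry": 0, "rz": 0.026}]' --claw 0 --newtons 20

```text
t: 1.35
tcp_pos: [0.3783, 0.3529, 0.256]
tool_rot: [0.125, 0.992, -0.0, -0.0]
force: [0.2, 0.0, 0.7]
finger_gap: 0.0
gripper_force: 0.0
```

Call:
move_arm --targets '[{"dx": 0.57, "dy": -0.9, "dz": 0, "rx": 0, "ry": 0, "rz": 0}, {"dx": 0.57, "dy": -0.9, "dz": 0, "rx": 0, "ry": 0, "rz": 0}, {"dx": 0.57, "dy": -0.9, "dz": 0, "rx": 0, "ry": 0, "rz": 0}, {"dx": 0.57, "dy": -0.9, "dz": 0, "rx": 0, "ry": 0, "rz": 0}, {"dx": 0.57, "dy": -0.9, "dz": 0, "rx": 0, "ry": 0, "rz": 0}, {"dx": 0.57, "dy": -0.9, "dz": 0, "rx": 0, "ry": 0, "rz": 0}, {"dx": 0.57, "dy": -0.9, "dz": 0, "rx": 0, "ry": 0, "rz": 0}, {"dx": 0.57, "dy": -0.9, "dz": 0, "rx": 0, "ry": 0, "rz": 0}, {"dx": 0.57, "dy": -0.9, "dz": 0, "rx": 0, "ry": 0, "rz": 0}, {"dx": 0.57, "dy": -0.9, "dz": 0, "rx": 0, "ry": 0, "rz": 0}]'

```text
t: 2.6
tcp_pos: [0.5208, 0.128, 0.2559]
tool_rot: [0.125, 0.992, -0.0, -0.0]
force: [0.6, 0.6, -0.0]
finger_gap: -0.004
gripper_force: 0.0
```

Call:
move_arm --targets '[{"dx": 0.5, "dy": -0.7, "dz": 0, "rx": 0, "ry": 0, "rz": 0}, {"dx": 0.5, "dy": -0.7, "dz": 0, "rx": 0, "ry": 0, "rz": 0}, {"dx": 0.5, "dy": -0.7, "dz": 0, "rx": 0, "ry": 0, "rz": 0}, {"dx": 0.5, "dy": -0.7, "dz": 0, "rx": 0, "ry": 0, "rz": 0}, {"dx": 0.5, "dy": -0.7, "dz": 0, "rx": 0, "ry": 0, "rz": 0}, {"dx": 0.5, "dy": -0.7, "dz": 0, "rx": 0, "ry": 0, "rz": 0}, {"dx": 0.5, "dy": -0.7, "dz": 0, "rx": 0, "ry": 0, "rz": 0}, {"dx": 0.4, "dy": -0.5, "dz": 0, "rx": 0, "ry": 0, "rz": 0}, {"dx": 0, "dy": 0, "dz": 0, "rx": 0, "ry": 0, "rz": 0}, {"dx": 0, "dy": 0, "dz": 0, "rx": 0, "ry": 0, "rz": 0}]'

```text
t: 3.85
tcp_pos: [0.6177, -0.0057, 0.2561]
tool_rot: [0.125, 0.992, 0.0, -0.001]
force: [-0.4, -0.5, -0.6]
finger_gap: -0.0
gripper_force: 0.0
```

```bash
python3 - <<'E'
from h import *
m=cams.camera_model("wrist");im=cams.snapshot("wrist");cv2.imwrite("pics/w1.png",im[:,:,::-1])
o,d=ray(m,256,192);print(o,d,sensors.sense()["tcp_pos"])
for c,lo,hi in(("blue",(105,150,90),(125,255,255)),("green",(45,120,60),(75,255,255)),("yel",(22,120,100),(34,255,255)),("red",(0,150,80),(8,255,255))):
    for p,s in blobs(im,lo,hi,100): print(c,p,s,plane(m,*p,.1).round(4),plane(m,*p,.184).round(4))
E
```

```text
[0.53969844 0.01381578 0.39907403] [ 0.31205797 -0.06042758 -0.9481394 ] [ 0.61763649 -0.00552787  0.25620809]
blue [160.7, 223.0] [137, 200, 49, 47, 1766] [ 0.6474 -0.1202  0.1   ] [ 0.6172 -0.0826  0.184 ]
blue [500.9, 292.5] [485, 262, 27, 53, 917] [0.843  0.2598 0.1   ] [0.7578 0.1907 0.184 ]
green [131.5, 215.0] [125, 208, 17, 17, 205] [ 0.6298 -0.1489  0.1   ] [ 0.6045 -0.1032  0.184 ]
green [167.4, 266.3] [130, 246, 81, 55, 2682] [ 0.7035 -0.1321  0.1   ] [ 0.6575 -0.0911  0.184 ]
yel [158.7, 130.3] [147, 120, 24, 21, 455] [ 0.5481 -0.0863  0.1   ] [ 0.5457 -0.0581  0.184 ]
yel [489.9, 345.5] [455, 339, 57, 16, 232] [0.9276 0.247  0.1   ] [0.8187 0.1815 0.184 ]
red [123.8, 130.5] [112, 121, 25, 20, 449] [ 0.5394 -0.1212  0.1   ] [ 0.5395 -0.0833  0.184 ]
red [470.9, 341.2] [466, 336, 11, 11, 106] [0.9137 0.2223 0.1   ] [0.8086 0.1638 0.184 ]
```

View pics/w1.png

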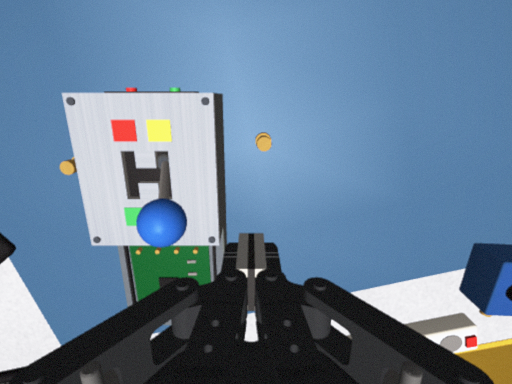

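The wrist view shows the knob at (161,223), forward-left in slot 1. That puts it at about (18, 38) mm in the gate frame.

Call:
move_arm --targets '[{"dx": 0.51, "dy": -0.13, "dz": -0.73, "rx": 0, "ry": 0, "rz": 0}, {"dx": 0.51, "dy": -0.13, "dz": -0.73, "rx": 0, "ry": 0, "rz": 0}, {"dx": 0.51, "dy": -0.13, "dz": -0.73, "rx": 0, "ry": 0, "rz": 0}, {"dx": 0.51, "dy": -0.13, "dz": -0.73, "rx": 0, "ry": 0, "rz": 0}, {"dx": 0.51, "dy": -0.13, "dz": -0.73, "rx": 0, "ry": 0, "rz": 0}, {"dx": -0.18, "dy": -0.7, "dz": 0, "rx": 0, "ry": 0, "rz": 0}, {"dx": -0.18, "dy": -0.7, "dz": 0, "rx": 0, "ry": 0, "rz": 0}, {"dx": -0.18, "dy": -0.7, "dz": 0, "rx": 0, "ry": 0, "rz": 0}, {"dx": -0.18, "dy": -0.7, "dz": 0, "rx": 0, "ry": 0, "rz": 0}, {"dx": 0, "dy": 0, "dz": 0, "rx": 0, "ry": 0, "rz": 0}]'

```text
t: 5.15
tcp_pos: [0.6637, -0.0945, 0.1657]
tool_rot: [0.126, 0.992, -0.0, 0.0]
force: [0.1, 0.5, 0.0]
finger_gap: -0.001
gripper_force: 0.0
```

Call:
move_arm --targets '[{"dx": -0.145, "dy": 0.037, "dz": 0, "rx": 0, "ry": 0, "rz": 0}, {"dx": -0.145, "dy": 0.037, "dz": 0, "rx": 0, "ry": 0, "rz": 0}, {"dx": -0.145, "dy": 0.037, "dz": 0, "rx": 0, "ry": 0, "rz": 0}, {"dx": -0.145, "dy": 0.037, "dz": 0, "rx": 0, "ry": 0, "rz": 0}, {"dx": -0.145, "dy": 0.037, "dz": 0, "rx": 0, "ry": 0, "rz": 0}, {"dx": -0.145, "dy": 0.037, "dz": 0, "rx": 0, "ry": 0, "rz": 0}, {"dx": -0.145, "dy": 0.037, "dz": 0, "rx": 0, "ry": 0, "rz": 0}, {"dx": -0.145, "dy": 0.037, "dz": 0, "rx": 0, "ry": 0, "rz": 0}, {"dx": 0, "dy": 0, "dz": 0, "rx": 0, "ry": 0, "rz": 0}, {"dx": 0, "dy": 0, "dz": 0, "rx": 0, "ry": 0, "rz": 0}]'

```text
t: 6.4
tcp_pos: [0.6348, -0.0851, 0.165]
tool_rot: [0.125, 0.992, -0.0, -0.0]
force: [1.8, -0.7, 1.5]
finger_gap: 0.003
gripper_force: 0.6
```

```bash
cat >> h.py <<'E'
C=np.array([.5906,-.1143]);th=-.25;RJ=np.array([[np.cos(th),-np.sin(th)],[np.sin(th),np.cos(th)]])
def jig(p): return ((np.array(p)[:2]-C)@RJ*1000).round(1)
def knob(f=None,z=.185):
    print("tcp",jig(sensors.sense()["tcp_pos"]))
    for n in("wrist","side","top"):
        m=cams.camera_model(n);im=cams.snapshot(n)
        if f: cv2.imwrite(f"pics/{f}_{n}.png",im[:,:,::-1])
        for p,s in blobs(im,(105,150,90),(125,255,255),30):
            q=plane(m,*p,z)
            if np.hypot(*(q[:2]-C))<.09: print(n,p,s,jig(q))
E
python3 -c "
from h import *
knob('a')"
```

```text
tcp [35.6 39.2]
wrist [250.2, 211.8] [208, 169, 85, 87, 5715] [ 5.9 38.7]
side [263.4, 206.3] [257, 200, 14, 13, 146] [ 5.7 44.1]
```

View pics/a_wrist.png

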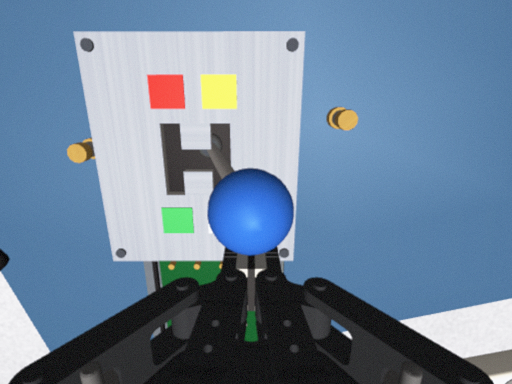

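```bash
python3 - <<'E'
from h import *
m=cams.camera_model("wrist");im=cv2.imread("pics/a_wrist.png")[:,:,::-1].copy()
for n,p in dict(red=(166.5,91.5),yel=(219,91.5),green=(178,220),tl=(162,124),tr=(230,124),bl=(166,194),cross_up=(196,149),cross_dn=(198,171)).items(): print(n,jig(plane(m,*p,.1)))
g=cv2.cvtColor(im,cv2.COLOR_RGB2GRAY)
print(g[140:185:2,195],g[140:180:2,200]); print(g[118:200:3,170])
for v in(128,160,185): print(v,jig(plane(m,197,v,.1)))
E
```

```text
red [-48.3 -19. ]
yel [-48.2  17.1]
green [ 48.1 -18.9]
tl [-26.4 -24.2]
tr [-26.4  24.2]
bl [ 26.3 -26.3]
cross_up [-8.5 -1.1]
cross_dn [ 8.1 -0.6]
[212 216 218 217 211  75  63  68  63  61  62  65  67  63  66  93 198 216
 220 220 218 214 216] [212 220 218 216 215  94  83  64  68  65  60  66  67  64  61  96 203 216
 222 222]
[217 218  66  63  59  60  61  60  62  63  63  57  62  60  57  56  57  57
  52  49  58  54  55  57  57  89 216 214]
128 [-23.6   0.5]
160 [-0.3 -0.9]
185 [19.1 -2. ]
```

Call:
move_arm --targets '[{"dx": -0.075, "dy": 0.018, "dz": 0, "rx": 0, "ry": 0, "rz": 0}, {"dx": -0.075, "dy": 0.018, "dz": 0, "rx": 0, "ry": 0, "rz": 0}, {"dx": -0.075, "dy": 0.018, "dz": 0, "rx": 0, "ry": 0, "rz": 0}, {"dx": 0, "dy": 0, "dz": 0, "rx": 0, "ry": 0, "rz": 0}, {"dx": 0, "dy": 0, "dz": 0, "rx": 0, "ry": 0, "rz": 0}, {"dx": 0.2, "dy": -0.05, "dz": 0, "rx": 0, "ry": 0, "rz": 0}, {"dx": 0.4, "dy": -0.1, "dz": 0, "rx": 0, "ry": 0, "rz": 0}, {"dx": 0.4, "dy": -0.1, "dz": 0, "rx": 0, "ry": 0, "rz": 0}, {"dx": 0, "dy": 0, "dz": 0, "rx": 0, "ry": 0, "rz": 0}, {"dx": 0, "dy": 0, "dz": 0, "rx": 0, "ry": 0, "rz": 0}]'

```text
t: 7.8
tcp_pos: [0.6541, -0.0898, 0.1648]
tool_rot: [0.125, 0.992, 0.0, -0.0]
force: [-0.1, 0.0, -0.4]
finger_gap: -0.001
gripper_force: 0.0
```

```bash
python3 -c "
from h import *
knob('b')"
```

```text
tcp [55.5 39.4]
wrist [249.7, 155.5] [205, 110, 91, 92, 6473] [-0.7 38.6]
side [261.4, 206.3] [255, 200, 14, 13, 143] [ 0.3 43.8]
```

Call:
move_arm --targets '[{"dx": 0.175, "dy": 0.685, "dz": 0, "rx": 0, "ry": 0, "rz": 0}, {"dx": 0.175, "dy": 0.685, "dz": 0, "rx": 0, "ry": 0, "rz": 0}, {"dx": 0.175, "dy": 0.685, "dz": 0, "rx": 0, "ry": 0, "rz": 0}, {"dx": -0.54, "dy": 0.14, "dz": 0, "rx": 0, "ry": 0, "rz": 0}, {"dx": -0.54, "dy": 0.14, "dz": 0, "rx": 0, "ry": 0, "rz": 0}, {"dx": -0.54, "dy": 0.14, "dz": 0, "rx": 0, "ry": 0, "rz": 0}, {"dx": -0.54, "dy": 0.14, "dz": 0, "rx": 0, "ry": 0, "rz": 0}, {"dx": 0, "dy": 0, "dz": 0, "rx": 0, "ry": 0, "rz": 0}, {"dx": 0, "dy": 0, "dz": 0, "rx": 0, "ry": 0, "rz": 0}, {"dx": 0, "dy": 0, "dz": 0, "rx": 0, "ry": 0, "rz": 0}]'

```text
t: 9.2
tcp_pos: [0.6142, -0.0249, 0.1652]
tool_rot: [0.125, 0.992, -0.0, 0.001]
force: [0.5, 0.3, 0.8]
finger_gap: 0.001
gripper_force: 0.0
```

```bash
python3 -c "
from h import *
knob('c')"
```

```text
tcp [ 0.7 92.4]
wrist [138.1, 265.4] [99, 228, 85, 80, 4697] [-0.1 36. ]
side [261.2, 206.2] [255, 200, 14, 13, 141] [-0.3 44.2]
top [287.1, 182.6] [285, 178, 5, 9, 32] [-1.3 28.5]
```

Call:
move_arm --targets '[{"dx": -0.093, "dy": -0.366, "dz": 0, "rx": 0, "ry": 0, "rz": 0}, {"dx": -0.093, "dy": -0.366, "dz": 0, "rx": 0, "ry": 0, "rz": 0}, {"dx": -0.093, "dy": -0.366, "dz": 0, "rx": 0, "ry": 0, "rz": 0}, {"dx": -0.093, "dy": -0.366, "dz": 0, "rx": 0, "ry": 0, "rz": 0}, {"dx": -0.093, "dy": -0.366, "dz": 0, "rx": 0, "ry": 0, "rz": 0}, {"dx": -0.093, "dy": -0.366, "dz": 0, "rx": 0, "ry": 0, "rz": 0}, {"dx": 0, "dy": 0, "dz": 0, "rx": 0, "ry": 0, "rz": 0}, {"dx": 0, "dy": 0, "dz": 0, "rx": 0, "ry": 0, "rz": 0}, {"dx": 0, "dy": 0, "dz": 0, "rx": 0, "ry": 0, "rz": 0}, {"dx": 0, "dy": 0, "dz": 0, "rx": 0, "ry": 0, "rz": 0}]'

```text
t: 10.6
tcp_pos: [0.5994, -0.0793, 0.1649]
tool_rot: [0.125, 0.992, -0.0, -0.0]
force: [0.1, -0.2, -0.5]
finger_gap: 0.002
gripper_force: 0.0
```

```bash
python3 -c "
from h import *
knob('d',.189)"
```

```text
tcp [-0.1 36.1]
wrist [173.0, 264.2] [134, 235, 85, 65, 3456] [-4.3 -1.5]
side [261.0, 215.1] [254, 209, 15, 14, 150] [-0.2  7. ]
```

Call:
move_arm --targets '[{"dx": -0.075, "dy": -0.294, "dz": 0, "rx": 0, "ry": 0, "rz": 0}, {"dx": -0.075, "dy": -0.294, "dz": 0, "rx": 0, "ry": 0, "rz": 0}, {"dx": -0.075, "dy": -0.294, "dz": 0, "rx": 0, "ry": 0, "rz": 0}, {"dx": -0.075, "dy": -0.294, "dz": 0, "rx": 0, "ry": 0, "rz": 0}, {"dx": -0.075, "dy": -0.294, "dz": 0, "rx": 0, "ry": 0, "rz": 0}, {"dx": 0, "dy": 0, "dz": 0, "rx": 0, "ry": 0, "rz": 0}, {"dx": 0, "dy": 0, "dz": 0, "rx": 0, "ry": 0, "rz": 0}, {"dx": 0, "dy": 0, "dz": 0, "rx": 0, "ry": 0, "rz": 0}, {"dx": 0, "dy": 0, "dz": 0, "rx": 0, "ry": 0, "rz": 0}, {"dx": 0, "dy": 0, "dz": 0, "rx": 0, "ry": 0, "rz": 0}]'

```text
t: 12.0
tcp_pos: [0.5902, -0.1161, 0.1651]
tool_rot: [0.125, 0.992, -0.0, 0.0]
force: [-0.4, -0.9, 0.4]
finger_gap: -0.0
gripper_force: 0.0
```

```bash
python3 -c "
from h import *
knob('e',.185)"
```

```text
tcp [ 0.  -1.9]
wrist [176.6, 261.0] [138, 231, 83, 66, 3689] [ -3.3 -38.9]
side [260.6, 227.1] [255, 220, 12, 15, 137] [ -0.4 -31.7]
```

View pics/e_wrist.png

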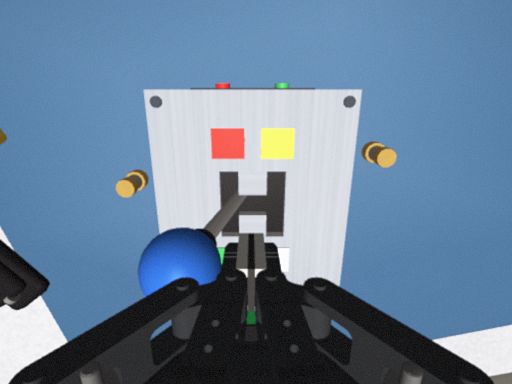

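The wrist view shows the rod crossed to the right, with the knob at (180,268) and about 5 mm still to go. I'll nudge on gently.

Call:
move_arm --targets '[{"dx": -0.02, "dy": -0.08, "dz": 0, "rx": 0, "ry": 0, "rz": 0}, {"dx": -0.02, "dy": -0.08, "dz": 0, "rx": 0, "ry": 0, "rz": 0}, {"dx": 0, "dy": 0, "dz": 0, "rx": 0, "ry": 0, "rz": 0}, {"dx": 0, "dy": 0, "dz": 0, "rx": 0, "ry": 0, "rz": 0}, {"dx": 0, "dy": 0, "dz": 0, "rx": 0, "ry": 0, "rz": 0}, {"dx": 0, "dy": 0, "dz": 0, "rx": 0, "ry": 0, "rz": 0}, {"dx": 0, "dy": 0, "dz": 0, "rx": 0, "ry": 0, "rz": 0}, {"dx": 0, "dy": 0, "dz": 0, "rx": 0, "ry": 0, "rz": 0}, {"dx": 0, "dy": 0, "dz": 0, "rx": 0, "ry": 0, "rz": 0}, {"dx": 0, "dy": 0, "dz": 0, "rx": 0, "ry": 0, "rz": 0}]'

```text
t: 13.4
tcp_pos: [0.5891, -0.1202, 0.165]
tool_rot: [0.125, 0.992, 0.0, -0.0]
force: [0.1, 1.3, -1.1]
finger_gap: 0.005
gripper_force: 0.7
```

```bash
python3 -c "
from h import *
knob(None,.185);s=sensors.sense();print(s['force'],s['tau'])"
```

```text
tcp [ 0. -6.]
wrist [180.1, 260.1] [142, 230, 80, 65, 3587] [ -3.9 -41.3]
side [260.6, 228.0] [255, 221, 13, 14, 140] [ -0.3 -34.8]
[-0.7021424   1.52595924 -1.11636095] [-9.16404314e-01 -4.44617093e+01 -1.56316781e+01 -3.66345551e-01
 -8.04443168e-02 -1.74613357e-03]
```

Call:
move_arm --targets '[{"dx": -0.015, "dy": -0.06, "dz": 0, "rx": 0, "ry": 0, "rz": 0}, {"dx": -0.01, "dy": -0.04, "dz": 0, "rx": 0, "ry": 0, "rz": 0}, {"dx": 0, "dy": 0, "dz": 0, "rx": 0, "ry": 0, "rz": 0}, {"dx": 0, "dy": 0, "dz": 0, "rx": 0, "ry": 0, "rz": 0}, {"dx": 0, "dy": 0, "dz": 0, "rx": 0, "ry": 0, "rz": 0}, {"dx": 0, "dy": 0, "dz": 0, "rx": 0, "ry": 0, "rz": 0}, {"dx": 0, "dy": 0, "dz": 0, "rx": 0, "ry": 0, "rz": 0}, {"dx": 0, "dy": 0, "dz": 0, "rx": 0, "ry": 0, "rz": 0}, {"dx": 0, "dy": 0, "dz": 0, "rx": 0, "ry": 0, "rz": 0}, {"dx": 0, "dy": 0, "dz": 0, "rx": 0, "ry": 0, "rz": 0}]'

```text
t: 14.8
tcp_pos: [0.5886, -0.1227, 0.1651]
tool_rot: [0.125, 0.992, -0.0, 0.0]
force: [-0.4, 1.2, 0.2]
finger_gap: -0.001
gripper_force: 0.6
```

```bash
python3 -c "
from h import *
knob(None,.185);s=sensors.sense();print(s['force'])"
```

```text
tcp [ 0.1 -8.7]
wrist [180.3, 259.6] [142, 230, 80, 65, 3644] [ -4.  -43.8]
side [260.7, 229.0] [255, 222, 13, 15, 141] [ -0.  -38.2]
[ 0.05636869  0.388407   -2.04482549]
```

Call:
move_arm --targets '[{"dx": 0.05, "dy": 0.19, "dz": 0, "rx": 0, "ry": 0, "rz": 0}, {"dx": 0.1, "dy": 0.39, "dz": 0, "rx": 0, "ry": 0, "rz": 0}, {"dx": -0.62, "dy": 0.158, "dz": 0, "rx": 0, "ry": 0, "rz": 0}, {"dx": -0.62, "dy": 0.158, "dz": 0, "rx": 0, "ry": 0, "rz": 0}, {"dx": -0.62, "dy": 0.158, "dz": 0, "rx": 0, "ry": 0, "rz": 0}, {"dx": -0.158, "dy": -0.62, "dz": 0, "rx": 0, "ry": 0, "rz": 0}, {"dx": -0.158, "dy": -0.62, "dz": 0, "rx": 0, "ry": 0, "rz": 0}, {"dx": -0.158, "dy": -0.62, "dz": 0, "rx": 0, "ry": 0, "rz": 0}, {"dx": 0, "dy": 0, "dz": 0, "rx": 0, "ry": 0, "rz": 0}, {"dx": 0, "dy": 0, "dz": 0, "rx": 0, "ry": 0, "rz": 0}]'

```text
t: 16.2
tcp_pos: [0.534, -0.1432, 0.1649]
tool_rot: [0.125, 0.992, 0.0, -0.0]
force: [0.1, 0.4, 0.4]
finger_gap: -0.001
gripper_force: 0.0
```

```bash
python3 -c "
from h import *
knob('f',.185);s=sensors.sense();print(s['force'])"
```

```text
tcp [-47.7 -42. ]
wrist [250.8, 328.3] [244, 312, 14, 30, 308] [ -9.5 -42.4]
side [260.6, 229.4] [255, 223, 12, 14, 128] [ -0.3 -39.5]
[-0.70038274 -0.76809802 -0.0079226 ]
```

Call:
move_arm --targets '[{"dx": 0.31, "dy": -0.079, "dz": -0.03, "rx": 0, "ry": 0, "rz": 0}, {"dx": 0.31, "dy": -0.079, "dz": -0.03, "rx": 0, "ry": 0, "rz": 0}, {"dx": 0.31, "dy": -0.079, "dz": -0.03, "rx": 0, "ry": 0, "rz": 0}, {"dx": 0.31, "dy": -0.079, "dz": -0.03, "rx": 0, "ry": 0, "rz": 0}, {"dx": 0.31, "dy": -0.079, "dz": -0.03, "rx": 0, "ry": 0, "rz": 0}, {"dx": 0.31, "dy": -0.079, "dz": -0.03, "rx": 0, "ry": 0, "rz": 0}, {"dx": 0.31, "dy": -0.079, "dz": -0.03, "rx": 0, "ry": 0, "rz": 0}, {"dx": 0, "dy": 0, "dz": 0, "rx": 0, "ry": 0, "rz": 0}, {"dx": 0, "dy": 0, "dz": 0, "rx": 0, "ry": 0, "rz": 0}, {"dx": 0, "dy": 0, "dz": 0, "rx": 0, "ry": 0, "rz": 0}]'

```text
t: 17.6
tcp_pos: [0.5883, -0.1568, 0.1599]
tool_rot: [0.125, 0.992, -0.0, 0.0]
force: [0.2, -0.3, -0.8]
finger_gap: -0.003
gripper_force: 0.0
```

```bash
python3 -c "
from h import *
knob('g',.18);s=sensors.sense();print(s['force'])"
```

```text
tcp [  8.3 -41.8]
wrist [250.9, 327.3] [244, 311, 15, 31, 349] [ 45.8 -42. ]
side [276.3, 230.9] [271, 225, 12, 13, 126] [ 40.  -38.2]
[-0.83672233 -0.0037639   0.43600046]
```

Call:
move_arm --targets '[{"dx": 0.06, "dy": -0.015, "dz": 0, "rx": 0, "ry": 0, "rz": 0}, {"dx": 0.06, "dy": -0.015, "dz": 0, "rx": 0, "ry": 0, "rz": 0}, {"dx": 0.06, "dy": -0.015, "dz": 0, "rx": 0, "ry": 0, "rz": 0}, {"dx": 0, "dy": 0, "dz": 0, "rx": 0, "ry": 0, "rz": 0}, {"dx": 0, "dy": 0, "dz": 0, "rx": 0, "ry": 0, "rz": 0}, {"dx": 0, "dy": 0, "dz": 0, "rx": 0, "ry": 0, "rz": 0}, {"dx": 0, "dy": 0, "dz": 0, "rx": 0, "ry": 0, "rz": 0}, {"dx": 0, "dy": 0, "dz": 0, "rx": 0, "ry": 0, "rz": 0}, {"dx": 0, "dy": 0, "dz": 0, "rx": 0, "ry": 0, "rz": 0}, {"dx": 0, "dy": 0, "dz": 0, "rx": 0, "ry": 0, "rz": 0}]'

```text
t: 19.0
tcp_pos: [0.5926, -0.1578, 0.1598]
tool_rot: [0.125, 0.992, 0.0, -0.0]
force: [-1.4, 0.6, -1.2]
finger_gap: 0.003
gripper_force: 0.8
```

```bash
python3 -c "
from h import *
knob('i',.178);s=sensors.sense();print(s['force'])"
```

```text
tcp [ 12.7 -41.6]
wrist [250.9, 327.3] [244, 311, 15, 31, 352] [ 52.1 -41.9]
side [277.6, 231.1] [272, 225, 12, 13, 126] [ 43.5 -37. ]
[-1.45251217  0.26133391 -1.52403558]
```

Call:
move_arm --targets '[{"dx": 0.05, "dy": -0.012, "dz": 0, "rx": 0, "ry": 0, "rz": 0}, {"dx": 0.03, "dy": -0.008, "dz": 0, "rx": 0, "ry": 0, "rz": 0}, {"dx": 0, "dy": 0, "dz": 0, "rx": 0, "ry": 0, "rz": 0}, {"dx": 0, "dy": 0, "dz": 0, "rx": 0, "ry": 0, "rz": 0}, {"dx": 0, "dy": 0, "dz": 0, "rx": 0, "ry": 0, "rz": 0}, {"dx": 0, "dy": 0, "dz": 0, "rx": 0, "ry": 0, "rz": 0}, {"dx": 0, "dy": 0, "dz": 0, "rx": 0, "ry": 0, "rz": 0}, {"dx": 0, "dy": 0, "dz": 0, "rx": 0, "ry": 0, "rz": 0}, {"dx": 0, "dy": 0, "dz": 0, "rx": 0, "ry": 0, "rz": 0}, {"dx": 0, "dy": 0, "dz": 0, "rx": 0, "ry": 0, "rz": 0}]'

```text
t: 20.4
tcp_pos: [0.5948, -0.1584, 0.1599]
tool_rot: [0.125, 0.992, -0.0, 0.0]
force: [-1.0, 0.3, -0.7]
finger_gap: 0.003
gripper_force: 0.6
```

```bash
python3 -c "
from h import *
knob('j',.178);s=sensors.sense();print(s['force'])"
```

```text
tcp [ 14.9 -41.7]
wrist [251.0, 327.3] [244, 311, 15, 31, 352] [ 54.4 -41.9]
side [278.5, 231.2] [273, 225, 12, 13, 123] [ 45.8 -37.2]
[-1.04202743 -0.56314671 -1.21034982]
```

Call:
move_arm --targets '[{"dx": 0.04, "dy": -0.01, "dz": 0, "rx": 0, "ry": 0, "rz": 0}, {"dx": 0, "dy": 0, "dz": 0, "rx": 0, "ry": 0, "rz": 0}, {"dx": 0, "dy": 0, "dz": 0, "rx": 0, "ry": 0, "rz": 0}, {"dx": 0, "dy": 0, "dz": 0, "rx": 0, "ry": 0, "rz": 0}, {"dx": 0, "dy": 0, "dz": 0, "rx": 0, "ry": 0, "rz": 0}, {"dx": 0, "dy": 0, "dz": 0, "rx": 0, "ry": 0, "rz": 0}, {"dx": 0, "dy": 0, "dz": 0, "rx": 0, "ry": 0, "rz": 0}, {"dx": 0, "dy": 0, "dz": 0, "rx": 0, "ry": 0, "rz": 0}, {"dx": 0, "dy": 0, "dz": 0, "rx": 0, "ry": 0, "rz": 0}, {"dx": 0, "dy": 0, "dz": 0, "rx": 0, "ry": 0, "rz": 0}]'

```text
t: 21.8
tcp_pos: [0.5956, -0.1585, 0.1598]
tool_rot: [0.125, 0.992, 0.0, -0.0]
force: [-2.4, 0.5, -0.8]
finger_gap: 0.002
gripper_force: 1.1
```

```bash
python3 -c "
from h import *
knob(None,.178);s=sensors.sense();print(s['force'])"
```

```text
tcp [ 15.8 -41.6]
wrist [251.0, 327.3] [244, 311, 15, 31, 352] [ 55.1 -41.8]
side [278.6, 231.3] [273, 225, 12, 13, 124] [ 46.1 -37.5]
[-2.33055245  0.39163111 -2.07453685]
```

Call:
move_arm --targets '[{"dx": 0.04, "dy": -0.01, "dz": 0, "rx": 0, "ry": 0, "rz": 0}, {"dx": 0, "dy": 0, "dz": 0, "rx": 0, "ry": 0, "rz": 0}, {"dx": 0, "dy": 0, "dz": 0, "rx": 0, "ry": 0, "rz": 0}, {"dx": 0, "dy": 0, "dz": 0, "rx": 0, "ry": 0, "rz": 0}, {"dx": 0, "dy": 0, "dz": 0, "rx": 0, "ry": 0, "rz": 0}, {"dx": 0, "dy": 0, "dz": 0, "rx": 0, "ry": 0, "rz": 0}, {"dx": 0, "dy": 0, "dz": 0, "rx": 0, "ry": 0, "rz": 0}, {"dx": 0, "dy": 0, "dz": 0, "rx": 0, "ry": 0, "rz": 0}, {"dx": 0, "dy": 0, "dz": 0, "rx": 0, "ry": 0, "rz": 0}, {"dx": 0, "dy": 0, "dz": 0, "rx": 0, "ry": 0, "rz": 0}]'

```text
t: 23.2
tcp_pos: [0.5965, -0.1587, 0.1597]
tool_rot: [0.125, 0.992, 0.0, -0.0]
force: [-3.6, 0.8, -3.3]
finger_gap: 0.001
gripper_force: 1.7
```

```bash
python3 -c "
from h import *
knob(None,.178);s=sensors.sense();print(s['force'])"
```

```text
tcp [ 16.7 -41.5]
wrist [250.9, 327.3] [244, 311, 15, 31, 354] [ 56.  -41.8]
side [279.0, 231.3] [273, 225, 13, 13, 121] [ 47.1 -37.5]
[-3.82119344  0.41991252 -3.09151435]
```

Call:
move_arm --targets '[{"dx": 0.05, "dy": -0.012, "dz": 0, "rx": 0, "ry": 0, "rz": 0}, {"dx": 0, "dy": 0, "dz": 0, "rx": 0, "ry": 0, "rz": 0}, {"dx": 0, "dy": 0, "dz": 0, "rx": 0, "ry": 0, "rz": 0}, {"dx": 0, "dy": 0, "dz": 0, "rx": 0, "ry": 0, "rz": 0}, {"dx": 0, "dy": 0, "dz": 0, "rx": 0, "ry": 0, "rz": 0}, {"dx": 0, "dy": 0, "dz": 0, "rx": 0, "ry": 0, "rz": 0}, {"dx": 0, "dy": 0, "dz": 0, "rx": 0, "ry": 0, "rz": 0}, {"dx": 0, "dy": 0, "dz": 0, "rx": 0, "ry": 0, "rz": 0}, {"dx": 0, "dy": 0, "dz": 0, "rx": 0, "ry": 0, "rz": 0}, {"dx": 0, "dy": 0, "dz": 0, "rx": 0, "ry": 0, "rz": 0}]'

```text
t: 24.6
tcp_pos: [0.5977, -0.159, 0.1596]
tool_rot: [0.125, 0.992, 0.0, -0.0]
force: [-4.2, 0.9, -3.5]
finger_gap: 0.001
gripper_force: 2.5
```

```bash
python3 -c "
from h import *
knob(None,.178);s=sensors.sense();print(s['force'])"
```

```text
tcp [ 18.  -41.6]
wrist [250.9, 327.3] [244, 311, 15, 31, 352] [ 57.3 -41.8]
side [279.4, 231.4] [274, 225, 12, 13, 120] [ 48.1 -37.8]
[-5.52321387  1.96909171 -4.85378808]
```

Force is climbing steadily and the knob is at the end of its travel. I'll back off and check.

Call:
move_arm --targets '[{"dx": -0.2, "dy": 0.05, "dz": 0, "rx": 0, "ry": 0, "rz": 0}, {"dx": -0.62, "dy": 0.158, "dz": 0, "rx": 0, "ry": 0, "rz": 0}, {"dx": -0.62, "dy": 0.158, "dz": 0, "rx": 0, "ry": 0, "rz": 0}, {"dx": -0.62, "dy": 0.158, "dz": 0, "rx": 0, "ry": 0, "rz": 0}, {"dx": -0.3, "dy": 0.08, "dz": 0.5, "rx": 0, "ry": 0, "rz": 0}, {"dx": 0, "dy": 0, "dz": 0.8, "rx": 0, "ry": 0, "rz": 0}, {"dx": 0, "dy": 0, "dz": 0.8, "rx": 0, "ry": 0, "rz": 0}, {"dx": 0, "dy": 0, "dz": 0.8, "rx": 0, "ry": 0, "rz": 0}, {"dx": 0, "dy": 0, "dz": 0, "rx": 0, "ry": 0, "rz": 0}, {"dx": 0, "dy": 0, "dz": 0, "rx": 0, "ry": 0, "rz": 0}]'

```text
t: 26.0
tcp_pos: [0.5395, -0.1443, 0.2327]
tool_rot: [0.125, 0.992, -0.0, 0.001]
force: [-0.6, 0.7, 0.2]
finger_gap: 0.001
gripper_force: 0.0
```

```bash
python3 -c "
from h import *
knob('k',.178);s=sensors.sense();print(s['force'])
im=[cv2.imread('pics/k_wrist.png'),cv2.resize(cv2.imread('pics/k_side.png')[195:262,225:315],(516,384),interpolation=cv2.INTER_CUBIC)]
cv2.imwrite('pics/k2.png',cv2.resize(np.hstack(im),(800,300)))"
```

```text
tcp [-42.1 -41.7]
wrist [251.0, 322.5] [245, 311, 13, 23, 239] [ 62.6 -41.9]
side [278.8, 231.5] [273, 225, 13, 13, 133] [ 46.6 -38.2]
[-0.38534902  0.55970343 -0.56052034]
```

View pics/k2.png

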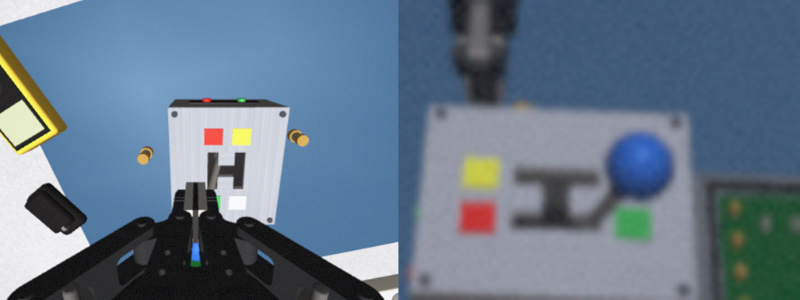

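The side crop (right half) shows the rod at the forward end of the right slot, beside the green tile. The knob measures 46.6 mm forward, and it sprang back slightly from the stop when I let go. The hand is clear.

```bash
python3 -c "
from station import order
print(order.sign_off())"
```

```text
the job is handed in; nothing more can be done
None
```

The lever is home in slot 3 (green), pushed there through the middle and across to the right; the hand is clear, I touched nothing but the knob, and the job was handed in at about 26 s.

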